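Set up a crankshaft sprocket on the runout gauge

ROBOT

A 6-joint arm with a two-finger parallel gripper is mounted at the origin on the work surface. World frame = base frame: x ahead of the robot, y to its left, z up, the work surface at z = 0. Lengths are in m, angles in rad, forces in N, time in s.
With the tool pointing down it reaches from about 0.275 to 1 m from the base axis. Payload 8.4 kg.
Tool frame: the origin (TCP) lies midway between the tips of the shut fingers; the grasp point (between the pads) lies 19 mm behind it; z points along the fingers, y is the line along which they close (so a half turn about z gives the same grasp; the last joint's range is limited). The gripper opens to 85 mm and grips with 20 to 120 N. Pads are 22 mm wide; open, the fingers measure 114 mm over their backs; the gripper's body (76 mm by 85 mm) begins 54 mm behind the grasp point. The pads swing forward as they close: fully open they stand 13 mm farther back than shut.
Start: joints at [1.338, 0.353, 1.633, -0, 1.155, -0.002], TCP at [0.143, 0.608, 0.231] pointing down, gripper open.
Joint ranges: [-2.63, 2.63], [-0.92, 2.1], [0.06, 2.66], [-1.3, 4.44], [0, 2.69], [-3.02, 3.02]. Speed limits (rad/s): [2.22, 2.22, 2.79, 3.14, 3.14, 3.14].

INTERFACE

Orientations are given as a 3x3 rotation matrix whose columns are the frame's x, y, z axes.
In Python, from workcell import monitor, viewer, bot gives the robot as it stands. The module is installed in compiled form; this text tells all that it offers.
- The arm moves only by the tool play_rows, never from a script. Its argument "increments" is one flat list of numbers, 7 for each row, row after row: the shift along the tool's x, y, z in cm, then the turn, a rotation vector about the tool's x, y, z in rad, then the finger opening in cm, from 0 to 8.54. In form: [tx, ty, tz, ax, ay, az, jaw, tx, ty, tz, ax, ay, az, jaw, ...]. A call has 1 to 10 rows; each row is the pose to reach, as a shift and turn from the pose commanded when the call began, along the tool's axes at that moment; what a row does not reach only later rows make up. A row lasts 1/8 s, in which the tool goes at most 62.5 mm and 10.7 degrees, less where a joint would pass 70% of its speed; a pose out of reach is approached as far as the arm can. A call with a gripper value outside its range is refused whole. The fingers move at their own pace and stop on an object; "grip_force" is the grip in N (left out, the last holds). Time passes only in rows, so rows that repeat a pose let the fingers close. It gives the time, the measured TCP pose, the force, the opening and the grip force at its end, in the units of the state.
- monitor.sense(): the state, without advancing time (a new reading comes with each control period).
- viewer.get_image(name): name is "side" or "top" or "wrist"; returns the picture (480x640x3 uint8, blue, green, red); there is no depth.
- viewer.camera_info(name): a dict with "fx", "fy", "cx", "cy" (pixels), "k1" (the pictures are not rectified: a ray, as slopes to the right and down, at radius r is drawn at 1 + k1 r^2 times it, then the intrinsics apply), "rvec" (rotation vector, rad) and "tvec" (3), from world to camera coordinates, as OpenCV has them. Camera axes: x right, y down, z forward; pixel columns grow to the right and rows downward; lengths in m; the calibration is good to about 2 mm. A picture is of the moment at which its call begins: read the wrist's pose just before it. camera_info takes no time and is no camera call; for the wrist camera it gives the pose at the moment of the call.
- bot.sign_off(): hands the job in; it is judged then, once.
The state is a dict: "t": time; "joint_positions": joint angles; "dq": joint speeds; "tau": joint torques, N m; "position": TCP position; "tcp_rot": TCP orientation; "force": force on the tool from outside, world axes, zero at the start; "wrist_torque": the same for the moment, N m; "grip_width": finger opening in m; "gripper_force": force on a finger pad.
Only numpy, scipy, OpenCV 4.12 (cv2) and the standard library are available. Lean on these libraries where they do the work, as an engineer would, in place of code of your own. Each camera call takes 0.05 s, during which the arm holds its last target. There are 200 camera calls.

TASK

Set up the small crankshaft timing sprocket on the runout gauge so that its wobble can be read. Lower the sprocket, hub up, over the gauge's arbor until it sits on the seat, then lower the flanged hold-down collar, flange down, onto the arbor's thin stem until it rests on the sprocket (do not drop either of them onto the gauge); then push the indicator carriage in by its upright black knob until its spring detent clicks home with the stylus bearing on the sprocket's hub, and let go. Do not lean on the dial indicator, and leave the other engine parts where they are.

Things in the scene. Friction and masses are not known exactly. Their poses are not given: they have to be found in the camera images.
- sprocket: The part to be checked: a steel toothed-belt crankshaft sprocket, lying flat hub up. Toothed part 55 mm in diameter, 26 mm high; on top a smooth hub 42 mm in diameter, 12 mm high (38 mm in all); through bore 30 mm; about 0.4 kg. Origin: on its axis, in its underside; z is the axis, pointing to the hub side; its yaw does not matter.
- collar: The gauge's hold-down collar: plain steel, standing on the bench, flange 42 mm in diameter and 7 mm high below, knurled head 30 mm in diameter and 16 mm high above (23 mm in all), through bore 14 mm; about 0.17 kg; slips on freely, holds the sprocket by its weight. Origin: on its axis, in its underside (flange face); z up the axis.
- gauge: The runout gauge, fixed: a grey base 104 mm wide (y) and 22 mm high. Origin: on the axis of its vertical arbor, at bench height; x runs along the slide from the arbor to the indicator carriage, z up; the base reaches from x = -60 to 225 mm. Round grey housing under the arbor, 84 mm in diameter, to 48 mm high. Spring-plunger bracket at x = 129, y = -34 to -61 mm, to 55 mm high.
- arbor_seat (a point): Centre of the flat seat that the sprocket's underside must rest on, on the arbor's axis, 58 mm above the bench; the seat is 54 mm in diameter, its axes are those of the gauge. Above it the arbor is 28 mm in diameter for 28 mm, tapers in 6 mm to 18 mm and goes on as a stem 12 mm in diameter.
- arbor_tip (a point): Top of the arbor's stem, on its axis, 64 mm above the seat (122 mm above the bench); the last 5 mm taper to 6 mm in diameter. A seated sprocket's top is 38 mm above the seat, a seated collar's top 61 mm above it.
- carriage (a joint): Travel of the indicator carriage (m): 0 drawn right back, growing as it is pushed towards the arbor (the gauge's -x); the detent holds it at 0.075, a stop ends the travel at 0.0765. Starts at 0 to 0.02. Drags with about 2 N; from 0.063 to 0.068 the plunger climbs a ramp (5 N); it snaps in over the last 3 mm. Let go short of that it stays. Pulling it out of the detent takes about 15 N.
- knob (a point): Middle of the upright black cylindrical knob on the carriage, 20 mm in diameter, 32 mm high, 78 mm above the bench (knob from 62 to 94 mm; under it a thin neck to the carriage's top at 56 mm). It moves with the carriage, over the gauge's x axis: 200 mm from the arbor's axis when the carriage is drawn right back, 125 mm when it is home.
- detent (a joint): Lift of the spring plunger's ball (m): 0.002 while it rides along the plain index bar, 0.0036 on the crest just before the notch, about 0.0009 when it has dropped into the notch.
- indicator: The dial indicator on the carriage: a round case 42 mm in diameter and 20 mm high, white face up, between 81 and 102 mm above the bench; its stem and stylus point to the arbor. Origin: centre of the case, 56 mm nearer to the arbor than the knob, 90 mm above the bench. 25 mm are free between case and knob. Delicate: do not push on it.
- stylus (a joint): Deflection of the indicator's stylus (m): 0 free, growing as it is pressed in, up to 0.009. Light spring, about 1 N. The ball tip is 51 mm in front of the case's centre, 90 mm above the bench; with the carriage home it bears on a seated sprocket's hub and reads 0.002 to 0.005.
- piston: Bystander: an aluminium piston, 85 mm in diameter and 56 mm high, standing crown up. Origin in its underside.
- cam_sprocket: Bystander: a large spoked camshaft sprocket, 112 mm in diameter and 28 mm high, lying flat. Origin in its underside.
- bearing_cap: Bystander: a main-bearing cap with its two bolts, an arch 96 mm wide, 24 mm deep and 43 mm high. Origin in its underside.
There are look-alikes about, which are no part of the job. Leave any yellow look-alike of the collar alone. What is shaped like the sprocket but yellow is not meant.

How it is judged:
On the way, in this order (a step that is already met when the one before it is completed fails the run):
1. the sprocket sits on the arbor's seat, hub up (z of sprocket in the frame of arbor_seat between -0.002 and 0.002 m and horizontal distance between sprocket and arbor_seat below 0.003 m and angle between sprocket's own z axis and vertical below 0.06 rad), for 0.2 s.
2. the collar rests on the seated sprocket, flange down, and is let go (z of sprocket in the frame of arbor_seat below 0.002 m and z of collar in the frame of arbor_seat between 0.0355 and 0.0405 m and horizontal distance between collar and arbor_seat below 0.003 m and angle between collar's own z axis and vertical below 0.06 rad and contact force between the fingers and collar below 0.1 N), for 0.2 s.
3. the carriage is home, its detent engaged (value of joint carriage above 0.0732 m and value of joint detent below 0.0015 m), for 0.2 s.
At the end, for the whole second after the job is handed in: Sprocket hub up on the seat (height within 2 mm, axis within 3 mm, level); collar flange down on it (underside 35.5 to 40.5 mm above the seat, axis within 3 mm, level); carriage beyond 73.2 mm with the detent ball lifted under 1.5 mm; stylus pressed in over 0.8 mm by the hub; all at rest (all of step 1 and all of step 3 and z of collar in the frame of arbor_seat between 0.0355 and 0.0405 m and horizontal distance between collar and arbor_seat below 0.003 m and angle between collar's own z axis and vertical below 0.06 rad and value of joint stylus above 0.0008 m and linear speed of each of sprocket, collar below 0.02 m/s); the robot touches nothing.
It fails at once if the sprocket was dropped onto the gauge (let go over the arbor and faster than 0.5 m/s, a fall of over 12 mm) (horizontal distance between sprocket and arbor_seat below 0.04 m and linear speed of sprocket above 0.5 m/s and contact force between the fingers and sprocket below 0.1 N).
It fails at once if the collar was dropped onto the gauge (let go over the arbor and faster than 0.5 m/s, a fall of over 12 mm) (horizontal distance between collar and arbor_seat below 0.04 m and linear speed of collar above 0.5 m/s and contact force between the fingers and collar below 0.1 N).
It fails at once if the dial indicator was pushed with more than 5 N (contact force between any of the fingers, the arm and indicator above 5 N).
It fails at once if the piston, the camshaft sprocket or the bearing cap was moved more than 20 mm (distance of any of piston, cam_sprocket, bearing_cap from where it was at the start of the episode above 0.02 m).
It also fails if it takes over 72 s, if anything falls off the work surface, if the arm or the gripper's body presses on something with over 40 N, if the wrist force passes 120 N, or if a joint passes its speed limit or range.

## Working session

There is one attempt and no reset: what is moved stays moved. The work goes in short steps, Python scripts to look and compute and a tool call to move; the robot and the scene stay as the last step left them, time stands still between calls to the robot, and variables do not carry over. Pictures are saved under pics/ and viewed, at most 10 in all, crops included, and the job is handed in when it is done.

Besides the shell and the picture viewer there is one more tool, called after "Request:" in YAML: its name, and indented under it one key for each argument. play_rows: Moves the arm, as the interface text tells. Its arguments: {"type":"object","properties":{"increments":{"type":"array"},"grip_force":{"type":"number"}},"required":["increments"]}

```bash
mkdir -p pics; cat > h.py <<'E'
import numpy as np, cv2
from workcell import monitor, viewer, bot
def cam(n):
    c=viewer.camera_info(n); R=cv2.Rodrigues(np.array(c['rvec'],float))[0]; return c,R,np.array(c['tvec'],float).ravel()
def pix2w(n,uv,z,C=None):
    c,R,t=C or cam(n); x=np.array([(uv[0]-c['cx'])/c['fx'],(uv[1]-c['cy'])/c['fy']]); s=x.copy()
    for _ in range(30): s=x/(1+c['k1']*(s@s))
    d=R.T@np.array([s[0],s[1],1]); o=-R.T@t; return o+d*(z-o[2])/d[2]
def w2pix(n,p,C=None):
    c,R,t=C or cam(n); q=R@np.array(p,float)+t; s=q[:2]/q[2]; s=s*(1+c['k1']*(s@s)); return np.array([c['fx']*s[0]+c['cx'],c['fy']*s[1]+c['cy']])
E
python3 - <<'E'
from h import *
for n in('top','side'):
    cv2.imwrite(f'pics/{n}0.png',viewer.get_image(n)); c,R,t=cam(n); print(n,c,-R.T@t)
s=monitor.sense(); print(s['t'],s['position'],s['tcp_rot'],s['force'])
c,R,t=cam('wrist');print(c,-R.T@t)
E
```

```text
top {'fx': 555.6639878787076, 'fy': 555.6639878787076, 'cx': 326.6024089388743, 'cy': 239.28291989270218, 'k1': -0.01801185300328896, 'rvec': array([ 2.1358492 , -2.15509798,  0.21969759]), 'tvec': array([0.00576435, 0.64895034, 1.13026421])} [0.44551716 0.03832402 1.22421921]
side {'fx': 541.1887993616872, 'fy': 541.1887993616872, 'cx': 316.82531452712516, 'cy': 244.4149184934409, 'k1': -0.0658443839134024, 'rvec': array([ 0.88313301, -2.54180578,  1.07265477]), 'tvec': array([0.5217923 , 0.32454538, 0.84053812])} [0.18688964 0.62035476 0.81506654]
0.1 [0.14285581 0.60801428 0.23063881] [[-9.73486780e-01  2.28743090e-01 -2.98263682e-04]
 [ 2.28743284e-01  9.73486000e-01 -1.23209638e-03]
 [ 8.52198446e-06 -1.26765536e-03 -9.99999196e-01]] [-1.04061303 -0.10516041 -0.43458174]
{'fx': 391.835726575882, 'fy': 391.835726575882, 'cx': 320.7688446255074, 'cy': 236.30843758191804, 'k1': -0.08653026928961731, 'rvec': array([-2.28721018, -1.81200448, -0.24565611]), 'tvec': array([-0.62369789, -0.03362071,  0.37868846])} [0.07567618 0.62346029 0.37296748]
```

View pics/top0.png

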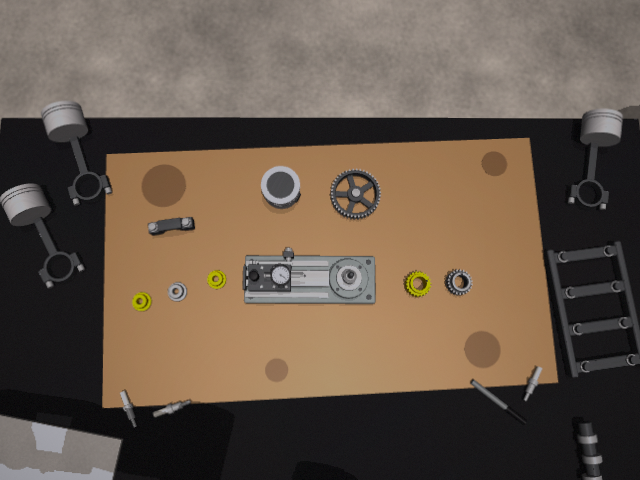

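View pics/side0.png

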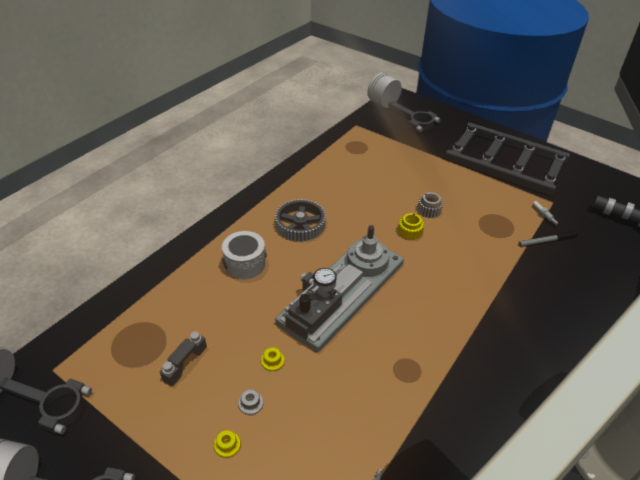

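The top view shows the steel sprocket at about (459,281), the steel collar at (177,291), the arbor at (349,277) and the knob at (253,275). Both steel parts have yellow look-alikes beside them. I'll enlarge crops to read them more closely.

```bash
python3 - <<'E'
from h import *
im=cv2.imread('pics/top0.png')
a=cv2.resize(im[240:320,160:300],None,fx=5.7,fy=3.6*1.583,interpolation=cv2.INTER_CUBIC)[:, :800]
A=[im[255:305,157:197],im[255:305,325:365],im[255:305,240:280],im[255:305,440:480]]
cv2.imwrite('pics/c.png',cv2.resize(np.hstack(A),None,fx=5,fy=5,interpolation=cv2.INTER_CUBIC))
C=cam('top')
for n,uv,z in(('spr',(459,281),.038),('col',(177,291),.023),('tip',(349,272),.122),('knob',(253,275),.094),('ysp',(418,283),.038),('yc',(216,279),.023)): print(n,pix2w('top',uv,z,C).round(4))
E
```

```text
spr [ 0.5589 -0.2855  0.038 ]
col [0.5441 0.3213 0.023 ]
tip [ 0.5709 -0.0419  0.122 ]
knob [0.5695 0.1519 0.094 ]
ysp [ 0.5554 -0.1962  0.038 ]
yc [0.5693 0.2385 0.023 ]
```

View pics/c.png

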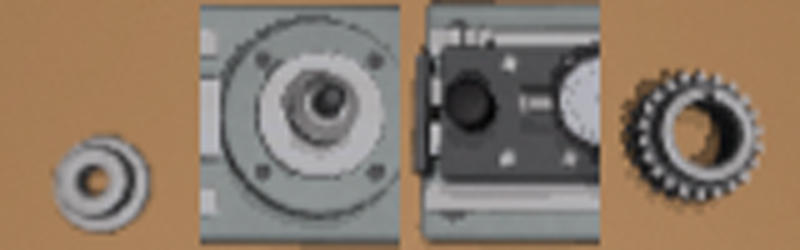

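```bash
cat >> h.py <<'E'
from scipy.spatial.transform import Rotation as Ro
def go(p,az=90.,s=None):
    s=s or monitor.sense(); R=np.array(s['tcp_rot']); a=np.radians(az); x=np.array([np.cos(a),np.sin(a),0]); z=np.array([0,0,-1.]); T=np.column_stack([x,np.cross(z,x),z])
    print('t',round(s['t'],2),'cm',(R.T@(np.array(p)-s['position'])*100).round(2),'rot',Ro.from_matrix(R.T@T).as_rotvec().round(4))
E
python3 - <<'E'
from h import *
C=cam('top')
P={}
for n,uv,z in(('spr',(461,280.6),.038),('col',(176.2,290.8),.023),('tip',(350.6,274.6),.122),('seat',(349.4,277.6),.058),('knob',(254,275),.094)): P[n]=pix2w('top',uv,z,C); print(n,P[n].round(4))
c,R,t=cam('wrist'); print('wrist fwd',R[2],'right',R[0]); print(w2pix('wrist',monitor.sense()['position']))
go([*P['spr'][:2],.2]); 
E
```

```text
spr [ 0.5598 -0.2899  0.038 ]
col [0.5446 0.323  0.023 ]
tip [ 0.5657 -0.045   0.122 ]
seat [ 0.5663 -0.0471  0.058 ]
knob [0.5695 0.1499 0.094 ]
wrist fwd [ 0.26053688 -0.06267905 -0.96342715] right [ 0.22896489  0.97343366 -0.00141173]
[322.14252028 307.30138242]
t 0.1 cm [-61.12 -77.87   3.16] rot [-1.10e-03  8.00e-04  1.34e+00]
```

Request:
play_rows:
  increments: [-61.1,-77.9,3.2,-0.001,0.001,1.34,8.5,-61.1,-77.9,3.2,-0.001,0.001,1.34,8.5,-61.1,-77.9,3.2,-0.001,0.001,1.34,8.5,-61.1,-77.9,3.2,-0.001,0.001,1.34,8.5,-61.1,-77.9,3.2,-0.001,0.001,1.34,8.5,-61.1,-77.9,3.2,-0.001,0.001,1.34,8.5,-61.1,-77.9,3.2,-0.001,0.001,1.34,8.5,-61.1,-77.9,3.2,-0.001,0.001,1.34,8.5,-61.1,-77.9,3.2,-0.001,0.001,1.34,8.5,-61.1,-77.9,3.2,-0.001,0.001,1.34,8.5]

```text
t: 1.35
position: [0.4063, 0.0397, 0.2112]
tcp_rot: [[0.0, 1.0, 0.001], [1.0, -0.0, 0.001], [0.001, 0.001, -1.0]]
force: [1.4, 1.2, 0.8]
grip_width: 0.0849
gripper_force: 0.0
```

```bash
python3 - <<'E'
from h import *
s=monitor.sense();print(s['position'],s['joint_positions'])
go([.5598,-.2899,.2])
E
```

```text
[0.40632892 0.03972731 0.21118388] [9.26064378e-02 2.97419587e-02 2.09035959e+00 1.65064007e-03
 1.02053479e+00 9.18953396e-02]
t 1.35 cm [-32.96  15.35   1.08] rot [ 0.0008 -0.0015 -0.0002]
```

Request:
play_rows:
  increments: [-33.0,15.3,1.1,0.001,-0.0015,0,8.5,-33.0,15.3,1.1,0.001,-0.0015,0,8.5,-33.0,15.3,1.1,0.001,-0.0015,0,8.5,-33.0,15.3,1.1,0.001,-0.0015,0,8.5,-33.0,15.3,1.1,0.001,-0.0015,0,8.5,-33.0,15.3,1.1,0.001,-0.0015,0,8.5,-33.0,15.3,1.1,0.001,-0.0015,0,8.5,-33.0,15.3,1.1,0.001,-0.0015,0,8.5,-33.0,15.3,1.1,0.001,-0.0015,0,8.5]

```text
t: 2.48
position: [0.5583, -0.2871, 0.1997]
tcp_rot: [[-0.001, 1.0, -0.001], [1.0, 0.001, 0.0], [0.0, -0.001, -1.0]]
force: [-0.6, 0.8, -0.4]
grip_width: 0.0852
gripper_force: 0.0
```

```bash
python3 - <<'E'
from h import *
s=monitor.sense();print(s['t'],s['position'])
C=cam('wrist'); im=viewer.get_image('wrist'); cv2.imwrite('pics/w1.png',im)
print(w2pix('wrist',[.5598,-.2899,.038],C),w2pix('wrist',s['position'],C), -C[1].T@C[2])
np.save('C1.npy',np.array([C],dtype=object),allow_pickle=True)
E
```

```text
2.475 [ 0.55833846 -0.28706287  0.19965018]
[324.40714702 219.25560655] [324.00326356 304.11264356] [ 0.55714211 -0.21961696  0.34199211]
```

View pics/w1.png

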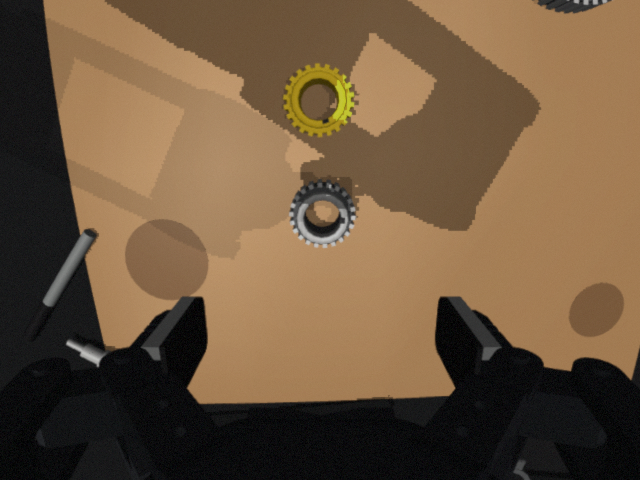

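The wrist view shows the steel sprocket with its hub ring centred near (323,219), and the yellow one above it at (319,100). I'll fit the model circles to the ring next.

```bash
cat >> h.py <<'E'
def circ(p,r,C,n=60):
    a=np.linspace(0,2*np.pi,n); return np.array([w2pix('wrist',[p[0]+r*np.cos(q),p[1]+r*np.sin(q),p[2]],C) for q in a])
def fit(im,C,p0,ri,ro,span=.008):
    """best centre (x,y) at height p0[2] for a bright ring ri..ro (dark/other inside and outside)"""
    g=cv2.GaussianBlur(cv2.cvtColor(im,cv2.COLOR_BGR2GRAY),(0,0),.7).astype(np.float32)
    def samp(p,r):
        q=circ(p,r,C).astype(np.float32)[None]; return cv2.remap(g,q[...,0],q[...,1],cv2.INTER_LINEAR).mean()
    b=None
    for st,sp in((.001,span),(.00025,.0012)):
        c=p0 if b is None else b[1]
        for dx in np.arange(-sp,sp+1e-9,st):
            for dy in np.arange(-sp,sp+1e-9,st):
                p=np.array([c[0]+dx,c[1]+dy,p0[2]]); v=samp(p,ri+.0015)+samp(p,(ri+ro)/2)+samp(p,ro-.0015)-1.5*samp(p,ri-.0015)-1.5*samp(p,ro+.0015)
                if b is None or v>b[0]: b=(v,p)
    return b
E
python3 - <<'E'
from h import *
C=np.load('C1.npy',allow_pickle=True)[0]; C=tuple(C); im=cv2.imread('pics/w1.png')
v,p=fit(im,C,np.array([.5598,-.2899,.038]),.015,.021); print(v,p)
big=cv2.resize(im[160:280,240:400],None,fx=5,fy=5,interpolation=cv2.INTER_CUBIC)
for r in(.015,.021): cv2.polylines(big,[((circ(p,r,C)-[240,160]+.5)*5).astype(int)],True,(0,255,0),1)
cv2.imwrite('pics/w1c.png',big)
q=np.array([p[0],p[1],.0]); go([p[0],p[1],.06]);
E
```

```text
156.44235 [ 0.55785 -0.28835  0.038  ]
t 2.52 cm [-0.13 -0.05 13.98] rot [-0.0011 -0.0001  0.0011]
```

View pics/w1c.png

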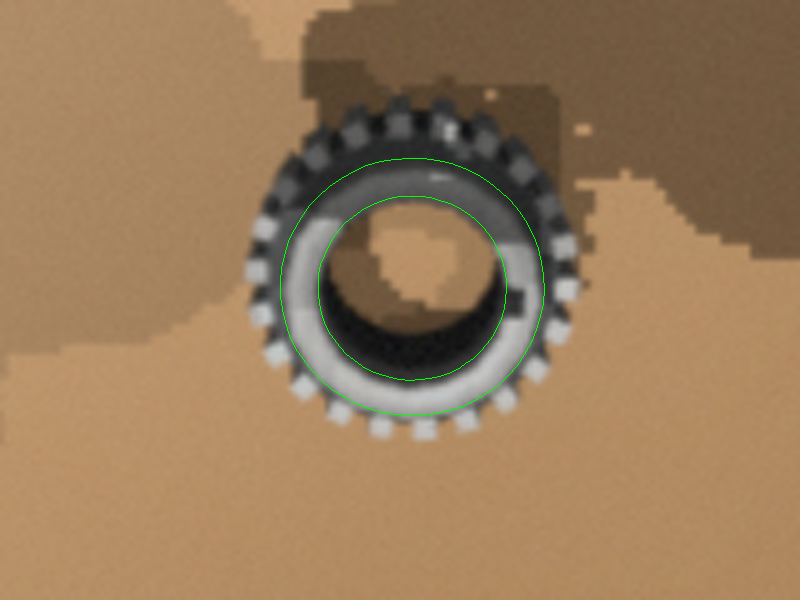

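Request:
play_rows:
  increments: [-0.15,-0.04,6,-0.001,0,0.001,8.5,-0.15,-0.04,12,-0.001,0,0.001,8.5,-0.15,-0.04,17,-0.001,0,0.001,8.5,-0.15,-0.04,19.5,-0.001,0,0.001,8.5,-0.15,-0.04,19.8,-0.001,0,0.001,8.5,-0.15,-0.04,19.8,-0.001,0,0.001,8.5]
  grip_force: 40

```text
t: 3.28
position: [0.5589, -0.2896, 0.0028]
tcp_rot: [[0.0, 1.0, 0.001], [1.0, -0.0, -0.001], [-0.001, 0.001, -1.0]]
force: [0.3, -0.4, -0.2]
grip_width: 0.085
gripper_force: 0.0
```

Request:
play_rows:
  increments: [0,0,0,0,0,0,5.2,0,0,0,0,0,0,5.2,0,0,0,0,0,0,5.2,0,0,0,0,0,0,5.2,0,0,0,0,0,0,5.2,0,0,0,0,0,0,5.2]
  grip_force: 40

```text
t: 4.03
position: [0.5592, -0.2902, 0.0035]
tcp_rot: [[0.001, 1.0, 0.002], [1.0, -0.001, -0.001], [-0.001, 0.002, -1.0]]
force: [-0.9, 1.3, 9.0]
grip_width: 0.0534
gripper_force: 41.3
```

Request:
play_rows:
  increments: [0,0,-3,0,0,0,5.2,0,0,-8,0,0,0,5.2,0,0,-13,0,0,0,5.2,4,0.6,-17,-0.002,0.001,0.001,5.2,10,0.6,-19.7,-0.002,0.001,0.001,5.2,16,0.6,-19.7,-0.002,0.001,0.001,5.2,16,0.6,-19.7,-0.002,0.001,0.001,5.2,16,0.6,-19.7,-0.002,0.001,0.001,5.2,16,0.6,-19.7,-0.002,0.001,0.001,5.2]
  grip_force: 50

```text
t: 5.15
position: [0.5643, -0.1308, 0.1985]
tcp_rot: [[0.003, 1.0, 0.002], [1.0, -0.003, 0.001], [0.001, 0.002, -1.0]]
force: [0.2, 0.6, -3.5]
grip_width: 0.0527
gripper_force: 46.7
```

```bash
python3 - <<'E'
from h import *
s=monitor.sense();print(s['t'],s['position'],s['grip_width'],s['force'])
C=cam('wrist'); im=viewer.get_image('wrist'); cv2.imwrite('pics/w2.png',im)
np.save('C2.npy',np.array([C],dtype=object),allow_pickle=True)
print(w2pix('wrist',[.5657,-.045,.122],C),w2pix('wrist',[.5657,-.045,.058],C), [s['position'][0],s['position'][1]])
E
```

```text
5.15 [ 0.56427038 -0.13082025  0.19853131] 0.052739676188414464 [ 0.23132259  0.61764714 -3.53155959]
[324.97798735  93.03380182] [323.78549829 101.12811133] [np.float64(0.5642703772772178), np.float64(-0.1308202471717625)]
```

View pics/w2.png

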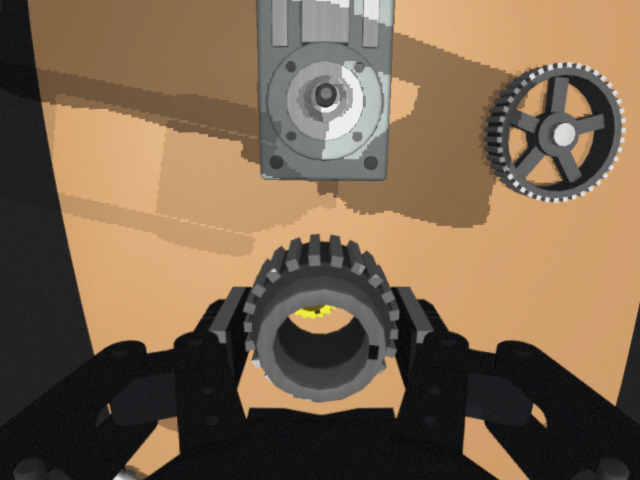

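```bash
python3 - <<'E'
from h import *
from scipy.optimize import least_squares
C=tuple(np.load('C2.npy',allow_pickle=True)[0]); im=cv2.imread('pics/w2.png')
tip=pix2w('wrist',(325,95),.122,C); seat=pix2w('wrist',(325,101),.058,C); print(tip,seat)
# housing top disc r=42 z=.048 spans 267-383 x, 41-160 y
def bb(p,r):
    q=circ(p,r,C,180); return np.array([q[:,0].min(),q[:,0].max(),q[:,1].min(),q[:,1].max()])
h=least_squares(lambda q:bb([*q,.048],.042)-[267,383,41,160],seat[:2]).x; print('housing',h,bb([*h,.048],.042))
zh=.1985-.0035+.038
b=least_squares(lambda q:bb(q,.021)-[258,385,288,403],[.564,-.131,zh]).x; print('hub',b,bb(b,.021))
A=cv2.resize(im[30:170,250:400],None,fx=4,fy=4,interpolation=cv2.INTER_CUBIC); B=cv2.resize(im[270:410,245:395],None,fx=4,fy=4,interpolation=cv2.INTER_CUBIC)
def dr(I,p,r,o,c): cv2.polylines(I,[((circ(p,r,C)-o+.5)*4).astype(int)],True,c,1)
dr(A,[*h,.048],.042,[250,30],(0,255,0)); dr(A,[*h,.058],.027,[250,30],(0,255,0)); dr(A,[*h,.122],.003,[250,30],(0,0,255)); dr(A,[*h,.117],.006,[250,30],(0,0,255))
v=[b[0],b[1],zh]; dr(B,v,.021,[245,270],(0,255,0)); dr(B,v,.015,[245,270],(0,255,0))
cv2.imwrite('pics/w2c.png',np.hstack([A,B])[:, :1200][::1]); I=np.hstack([A,B]); cv2.imwrite('pics/w2c.png',cv2.resize(I,(800,int(I.shape[0]*800/I.shape[1])),interpolation=cv2.INTER_AREA))
E
```

```text
[ 0.56571055 -0.04600965  0.122     ] [ 0.56653867 -0.04491668  0.058     ]
housing [ 0.56669745 -0.04503174] [266.37372634 383.62915243  39.96992529 161.17857753]
hub [ 0.56315653 -0.13245341  0.22863039] [257.05822311 385.94325437 289.01483183 401.85761007]
```

View pics/w2c.png

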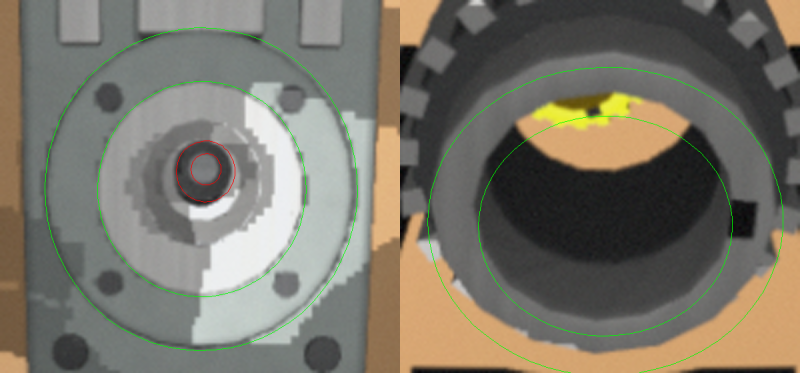

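Request:
play_rows:
  increments: [4,0.31,0,-0.002,-0.001,-0.003,5.2,8.53,0.31,0,-0.002,-0.001,-0.003,5.2,8.53,0.31,0,-0.002,-0.001,-0.003,5.2,8.53,0.31,2,-0.002,-0.001,-0.003,5.2,8.53,0.31,4.5,-0.002,-0.001,-0.003,5.2,8.53,0.31,7,-0.002,-0.001,-0.003,5.2,8.53,0.31,9,-0.002,-0.001,-0.003,5.2,8.53,0.31,9.6,-0.002,-0.001,-0.003,5.2,8.53,0.31,9.6,-0.002,-0.001,-0.003,5.2,8.53,0.31,9.6,-0.002,-0.001,-0.003,5.2]

```text
t: 6.45
position: [0.5686, -0.0448, 0.1036]
tcp_rot: [[-0.001, 1.0, 0.006], [1.0, 0.001, -0.0], [-0.0, 0.006, -1.0]]
force: [-1.0, 0.1, -2.9]
grip_width: 0.0527
gripper_force: 46.7
```

```bash
python3 - <<'E'
from h import *
s=monitor.sense();print(s['t'],s['position'],s['grip_width'],s['force'])
C=cam('wrist'); im=viewer.get_image('wrist'); cv2.imwrite('pics/w3.png',im)
np.save('C3.npy',np.array([C],dtype=object),allow_pickle=True)
cv2.imwrite('pics/w3c.png',cv2.resize(im[270:420,220:420],None,fx=4,fy=4,interpolation=cv2.INTER_CUBIC))
E
```

```text
6.45 [ 0.56855758 -0.04478376  0.10360259] 0.05267230854173339 [-1.01920346  0.06336215 -2.86889267]
```

View pics/w3c.png

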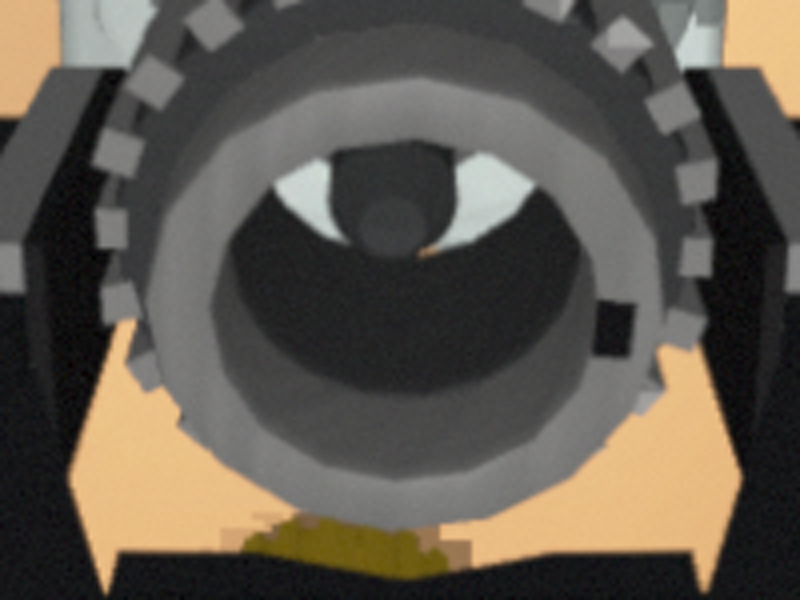

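```bash
python3 - <<'E'
from h import *
from scipy.optimize import least_squares
def bb(p,r,C):
    q=circ(p,r,C,180); return np.array([q[:,0].min(),q[:,0].max(),q[:,1].min(),q[:,1].max()])
def px(b): return np.array([220+b[0]/4,220+b[1]/4,270+b[2]/4,270+b[3]/4])
C=tuple(np.load('C3.npy',allow_pickle=True)[0]); print('cam',-C[1].T@C[2])
for z in(.138,.134):
  for m,r in((px([150,660,78,530]),.021),(px([212,595,140,480]),.015)):
    q=least_squares(lambda q:bb([q[0],q[1],z],q[2],C)-m,[.567,-.045,r]); print(z,q.x.round(4),q.fun.round(1))
print('tip',pix2w('wrist',(318.25,327),.122,C), 'expected tip px for', w2pix('wrist',[.5664,-.0454,.122],C))
C=tuple(np.load('C2.npy',allow_pickle=True)[0])
q=least_squares(lambda q:bb([q[0],q[1],.233],q[2],C)-[257,386,289.5,402],[.567,-.13,.021]); print('w2',q.x,q.fun)
E
```

```text
cam [0.56637911 0.02275366 0.24588656]
0.138 [ 0.5672 -0.0439  0.0201] [-0.4  0.4  0.4 -0.4]
0.138 [ 0.5671 -0.044   0.0151] [-0.3  0.3  0.4 -0.4]
0.134 [ 0.5673 -0.0464  0.0208] [-0.4  0.4  0.4 -0.4]
0.134 [ 0.5671 -0.0465  0.0157] [-0.3  0.3  0.4 -0.4]
tip [ 0.5662642  -0.04490209  0.122     ] expected tip px for [318.63705231 328.25831833]
w2 [ 0.56314452 -0.1298796   0.02017497] [ 0.10032209 -0.10047934 -0.10813981  0.12173369]
```

The wrist crop looks down through the bore: the arbor tip is at crop (393,228), and the bore ring is centred at about (404,310). That puts the sprocket about 0.9 mm off in x and 1.0 mm off in y, so I'll shift it and go down slowly.

Request:
play_rows:
  increments: [-0.1,-0.09,0,0,0.003,0,5.2,-0.1,-0.09,0.5,0,0.003,0,5.2,-0.1,-0.09,0.9,0,0.003,0,5.2,-0.1,-0.09,1.2,0,0.003,0,5.2,-0.1,-0.09,1.5,0,0.003,0,5.2,-0.1,-0.09,1.8,0,0.003,0,5.2,-0.1,-0.09,1.8,0,0.003,0,5.2]

```text
t: 7.38
position: [0.5669, -0.0454, 0.0844]
tcp_rot: [[-0.001, 1.0, 0.004], [1.0, 0.001, 0.003], [0.003, 0.004, -1.0]]
force: [0.1, -0.0, -3.6]
grip_width: 0.0527
gripper_force: 46.8
```

Request:
play_rows:
  increments: [0,0,0.4,0,0,0,5.2,0,0,0.8,0,0,0,5.2,0,0,1.2,0,0,0,5.2,0,0,1.6,0,0,0,5.2,0,0,1.9,0,0,0,5.2,0,0,2.1,0,0,0,5.2,0,0,2.2,0,0,0,5.2,0,0,2.2,0,0,0,5.2]

```text
t: 8.38
position: [0.5671, -0.0453, 0.0627]
tcp_rot: [[-0.001, 1.0, 0.004], [1.0, 0.001, 0.003], [0.003, 0.004, -1.0]]
force: [-0.4, 0.7, -3.6]
grip_width: 0.0533
gripper_force: 46.8
```

Request:
play_rows:
  increments: [0,0,0.1,0,0,0,5.2,0,0,0.15,0,0,0,5.2,0,0,0.2,0,0,0,5.2,0,0,0.2,0,0,0,5.2]

```text
t: 8.88
position: [0.5673, -0.0453, 0.0615]
tcp_rot: [[-0.001, 1.0, 0.004], [1.0, 0.001, 0.003], [0.003, 0.004, -1.0]]
force: [-2.1, 1.1, 7.2]
grip_width: 0.0529
gripper_force: 47.9
```

Request:
play_rows:
  increments: [0,0,0,0,0,0,6.5,0,0,0,0,0,0,8.0,0,0,0,0,0,0,8.5,0,0,0,0,0,0,8.5,0,0,-4,0,0,0,8.5,0,0,-9,0,0,0,8.5,0,0,-14,0,0,0,8.5,0,0,-14,0,0,0,8.5]

```text
t: 9.88
position: [0.5692, -0.0459, 0.205]
tcp_rot: [[-0.001, 1.0, 0.012], [1.0, 0.001, 0.002], [0.002, 0.012, -1.0]]
force: [1.1, 0.4, -0.4]
grip_width: 0.0851
gripper_force: 0.0
```

```bash
python3 - <<'E'
from h import *
s=monitor.sense();print(s['t'],s['position'],s['grip_width'],s['force'])
C=cam('wrist'); im=viewer.get_image('wrist'); cv2.imwrite('pics/w4.png',im)
v,p=fit(im,C,np.array([.5664,-.0454,.096]),.015,.021); print('hub',v,p)
col=[.5446,.323,.2]; go(col)
E
```

```text
9.875 [ 0.56915534 -0.04592095  0.20495875] 0.08511442731110068 [ 1.07283806  0.37117286 -0.40949444]
hub 116.42026 [ 0.5662  -0.04435  0.096  ]
t 9.93 cm [36.88 -2.27  0.33] rot [ 0.008  -0.0024  0.001 ]
```

Request:
play_rows:
  increments: [36.9,-2.3,0.3,0.008,-0.002,0.001,8.5,36.9,-2.3,0.3,0.008,-0.002,0.001,8.5,36.9,-2.3,0.3,0.008,-0.002,0.001,8.5,36.9,-2.3,0.3,0.008,-0.002,0.001,8.5,36.9,-2.3,0.3,0.008,-0.002,0.001,8.5,36.9,-2.3,0.3,0.008,-0.002,0.001,8.5,36.9,-2.3,0.3,0.008,-0.002,0.001,8.5,36.9,-2.3,0.3,0.008,-0.002,0.001,8.5,36.9,-2.3,0.3,0.008,-0.002,0.001,8.5,36.9,-2.3,0.3,0.008,-0.002,0.001,8.5]

```text
t: 11.18
position: [0.5435, 0.322, 0.1986]
tcp_rot: [[0.002, 1.0, -0.004], [1.0, -0.002, 0.001], [0.001, -0.004, -1.0]]
force: [0.6, 0.1, -0.1]
grip_width: 0.0853
gripper_force: 0.0
```

```bash
python3 - <<'E'
from h import *
s=monitor.sense();print(s['t'],s['position'],s['grip_width'])
C=cam('wrist'); im=viewer.get_image('wrist'); cv2.imwrite('pics/w5.png',im)
v,p=fit(im,C,np.array([.5446,.323,.023]),.007,.015); print('col',v,p); u=w2pix('wrist',p,C).astype(int); print(u)
x,y=max(u[0]-80,0),max(u[1]-60,0)
big=cv2.resize(im[y:y+120,x:x+160],None,fx=5,fy=5,interpolation=cv2.INTER_CUBIC)
for r,z in((.007,.023),(.015,.023),(.021,.007)): cv2.polylines(big,[((circ([p[0],p[1],z],r,C)-[x,y]+.5)*5).astype(int)],True,(0,255,0),1)
cv2.imwrite('pics/w5c.png',big)
go([p[0]+.0013,p[1]-.0012,.02])
E
```

```text
11.175 [0.54345235 0.32203173 0.19857989] 0.08526460923474405
col 67.95946 [0.5439 0.3268 0.023 ]
[323 206]
t 11.22 cm [ 0.32  0.24 17.87] rot [-0.0038 -0.0007 -0.0015]
```

View pics/w5c.png

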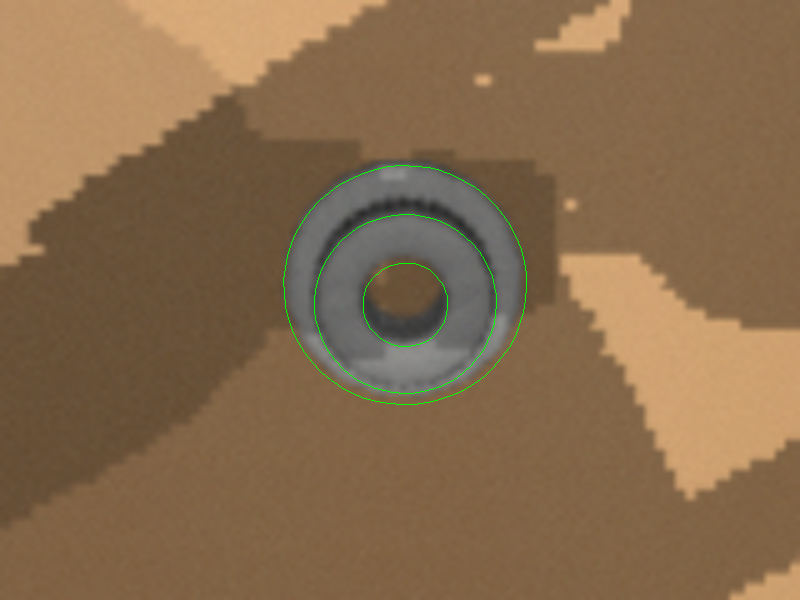

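Request:
play_rows:
  increments: [0.36,0.17,6,-0.004,-0.001,-0.001,8.5,0.36,0.17,12,-0.004,-0.001,-0.001,8.5,0.36,0.17,17,-0.004,-0.001,-0.001,8.5,0.36,0.17,18.9,-0.004,-0.001,-0.001,8.5,0.36,0.17,19.0,-0.004,-0.001,-0.001,8.5,0.36,0.17,19.0,-0.004,-0.001,-0.001,8.5]

```text
t: 11.98
position: [0.5456, 0.3277, 0.0107]
tcp_rot: [[-0.001, 1.0, 0.003], [1.0, 0.001, 0.001], [0.001, 0.003, -1.0]]
force: [-0.2, 0.2, 0.4]
grip_width: 0.0851
gripper_force: 0.0
```

Request:
play_rows:
  increments: [0,0,0,0,0,0,5,0,0,0,0,0,0,2.7,0,0,0,0,0,0,2.7,0,0,0,0,0,0,2.7,0,0,0,0,0,0,2.7,0,0,0,0,0,0,2.7,0,0,0,0,0,0,2.7]
  grip_force: 35

```text
t: 12.85
position: [0.5446, 0.3273, 0.0095]
tcp_rot: [[-0.001, 1.0, 0.001], [1.0, 0.001, 0.0], [0.0, 0.001, -1.0]]
force: [-1.2, -0.6, 6.0]
grip_width: 0.0284
gripper_force: 34.1
```

Request:
play_rows:
  increments: [0,0,-3,0,0,0,2.7,0,0,-9,0,0,0,2.7,-1,0.5,-15,0,0,0,2.7,-5,1,-20,0,0,0,2.7,-11,1.5,-20,0,0,0,2.7,-17,2.2,-20,0,0,0,2.7,-23,2.2,-20,0,0,0,2.7,-29,2.2,-20,0,0,0,2.7,-34,2.2,-20,0,0,0,2.7,-37.2,2.2,-20,0,0,0,2.7]

```text
t: 14.1
position: [0.5659, -0.0472, 0.2086]
tcp_rot: [[0.001, 1.0, -0.0], [1.0, -0.001, -0.0], [-0.0, -0.0, -1.0]]
force: [0.8, 0.2, -1.3]
grip_width: 0.028
gripper_force: 35.2
```

Request:
play_rows:
  increments: [0,0,0,0,0,0,2.7,0,0,0,0,0,0,2.7,0,0,0,0,0,0,2.7]

```text
t: 14.48
position: [0.5664, -0.0439, 0.2086]
tcp_rot: [[-0.002, 1.0, -0.0], [1.0, 0.002, 0.0], [0.0, -0.0, -1.0]]
force: [-0.4, 0.6, -2.2]
grip_width: 0.0282
gripper_force: 35.2
```

```bash
python3 - <<'E'
from h import *
s=monitor.sense();print(s['t'],s['position'],s['grip_width'],s['force'])
C=cam('wrist'); im=viewer.get_image('wrist'); cv2.imwrite('pics/w6.png',im)
p0=np.array([s['position'][0]-.001,s['position'][1],s['position'][2]+.0135])
for z in(0,-.002): 
    p=p0+[0,0,z]; v,q=fit(im,C,p,.007,.015,.006); print('head',v,q)
v,q=fit(im,C,np.array([.5664,-.0454,.096]),.015,.021); print('hub',v,q)
print(w2pix('wrist',[.5664,-.0452,.122],C)); 
go([.567,-.045,.14])
E
```

```text
14.475 [ 0.56644856 -0.043858    0.20864784] 0.028179104436670183 [-0.41445346  0.61639532 -2.17380905]
head 106.72592 [ 0.56524856 -0.044558    0.22214784]
head 105.37834 [ 0.56524856 -0.045558    0.22014784]
hub 97.144516 [ 0.5662  -0.04435  0.096  ]
[322.74218963 244.52331042]
t 14.53 cm [-0.12  0.05  6.87] rot [-0.      0.      0.0023]
```

Request:
play_rows:
  increments: [-0.03,0.08,2,0,0,0.002,2.7,-0.03,0.08,4.5,0,0,0.002,2.7,-0.03,0.08,6.5,0,0,0.002,2.7,-0.03,0.08,7.1,0,0,0.002,2.7,-0.03,0.08,7.1,0,0,0.002,2.7,-0.03,0.08,7.1,0,0,0.002,2.7]

```text
t: 15.28
position: [0.568, -0.0451, 0.1386]
tcp_rot: [[0.001, 1.0, 0.002], [1.0, -0.001, -0.0], [-0.0, 0.002, -1.0]]
force: [0.7, -0.7, -2.0]
grip_width: 0.028
gripper_force: 35.2
```

```bash
python3 - <<'E'
from h import *
s=monitor.sense();print(s['t'],s['position'],s['grip_width'],s['force'])
C=cam('wrist'); im=viewer.get_image('wrist'); cv2.imwrite('pics/w7.png',im)
np.save('C7.npy',np.array([C],dtype=object),allow_pickle=True)
cv2.imwrite('pics/w7c.png',cv2.resize(im[250:400,220:420],None,fx=4,fy=4,interpolation=cv2.INTER_CUBIC))
v,q=fit(im,C,np.array([.566,-.0445,s['position'][2]+.0135]),.007,.015,.005); print('head',v,q)
E
```

```text
15.275 [ 0.56797055 -0.04506375  0.13862241] 0.02804667430728391 [ 0.68813286 -0.73399864 -1.95425541]
head 122.273865 [ 0.56655    -0.04595     0.15212241]
```

View pics/w7c.png

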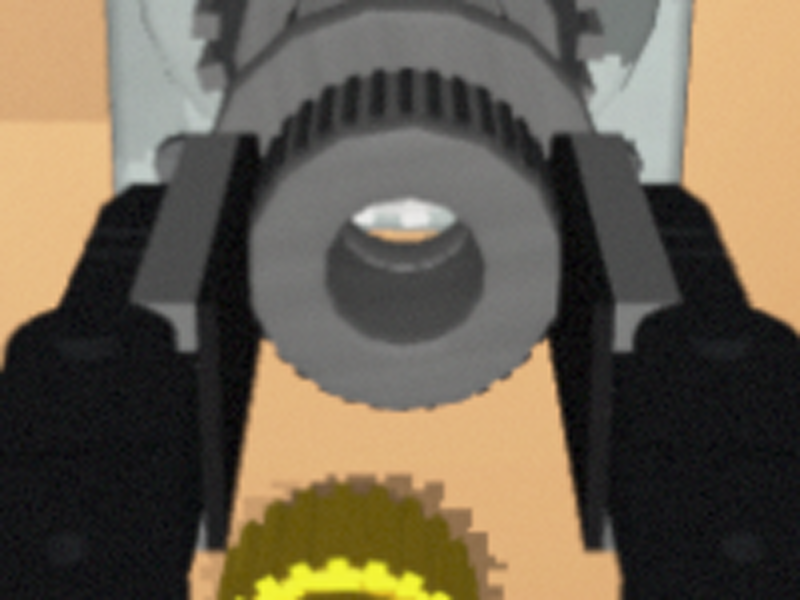

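The crop shows the steel collar gripped level by its head, with the bore clear and the seated sprocket below it. I'll shift 1 mm in y and lower it.

Request:
play_rows:
  increments: [0.1,-0.04,0,0,0,0,2.7,0.1,-0.04,0.3,0,0,0,2.7,0.1,-0.04,0.6,0,0,0,2.7,0.1,-0.04,0.9,0,0,0,2.7,0.1,-0.04,1.2,0,0,0,2.7,0.1,-0.04,1.5,0,0,0,2.7,0.1,-0.04,1.5,0,0,0,2.7]

```text
t: 16.2
position: [0.5669, -0.0443, 0.1225]
tcp_rot: [[0.001, 1.0, -0.0], [1.0, -0.001, -0.0], [-0.0, -0.0, -1.0]]
force: [-0.0, -1.2, -2.3]
grip_width: 0.0283
gripper_force: 35.2
```

Request:
play_rows:
  increments: [0,0,0.3,0,0,0,2.7,0,0,0.6,0,0,0,2.7,0,0,0.9,0,0,0,2.7,0,0,1.2,0,0,0,2.7,0,0,1.4,0,0,0,2.7,0,0,1.5,0,0,0,2.7,0,0,1.5,0,0,0,2.7]

```text
t: 17.08
position: [0.5669, -0.0442, 0.1077]
tcp_rot: [[0.001, 1.0, 0.0], [1.0, -0.001, -0.0], [-0.0, 0.0, -1.0]]
force: [0.4, -0.9, -1.9]
grip_width: 0.0283
gripper_force: 35.2
```

Request:
play_rows:
  increments: [0,0,0.1,0,0,0,2.7,0,0,0.2,0,0,0,2.7,0,0,0.25,0,0,0,2.7,0,0,0.25,0,0,0,2.7]

```text
t: 17.58
position: [0.567, -0.0443, 0.1055]
tcp_rot: [[0.001, 1.0, 0.0], [1.0, -0.001, -0.0], [-0.0, 0.0, -1.0]]
force: [-1.6, 0.1, 2.8]
grip_width: 0.0281
gripper_force: 35.6
```

Request:
play_rows:
  increments: [0,0,0,0,0,0,4,0,0,0,0,0,0,6,0,0,0,0,0,0,6,0,0,-4,0,0,0,6,0,0,-8,0,0,0,6,0,0,-10,0,0,0,6,0,0,-10,0,0,0,6]

```text
t: 18.45
position: [0.568, -0.0443, 0.2067]
tcp_rot: [[0.001, 1.0, 0.003], [1.0, -0.001, -0.0], [-0.0, 0.003, -1.0]]
force: [0.3, -0.4, -0.9]
grip_width: 0.0597
gripper_force: 0.0
```

```bash
python3 - <<'E'
from h import *
s=monitor.sense();print(s['t'],s['position'],s['grip_width'],s['force'])
C=cam('wrist'); im=viewer.get_image('wrist')
v,q=fit(im,C,np.array([.5663,-.0445,.119]),.007,.015,.006); print('head',v,q)
v,q=fit(im,C,np.array([.5663,-.0445,.103]),.015,.021,.006); print('flange',v,q)
# knob: dark disc r=10 z=.094 in top view, seen over grey/dark
im=viewer.get_image('top'); cv2.imwrite('pics/top1.png',im)
C=cam('top'); k=pix2w('top',(254,275),.094,C); print('knob',k, 'dist',np.hypot(*(k[:2]-[.5663,-.0449])))
go([k[0],k[1]+.045,.2])
E
```

```text
18.45 [ 0.56795915 -0.04425453  0.20674117] 0.05969935594056508 [ 0.34210576 -0.35034904 -0.9235799 ]
head 88.239075 [ 0.56585 -0.0442   0.119  ]
flange 75.077255 [ 0.5656 -0.0447  0.103 ]
knob [0.56950847 0.1498863  0.094     ] dist 0.1948127236581607
t 18.55 cm [23.9   0.28  0.44] rot [-0.0006  0.0001 -0.001 ]
```

Request:
play_rows:
  increments: [6,0.25,0,-0.001,0,-0.001,2,12,0.25,0,-0.001,0,-0.001,0,18,0.25,0,-0.001,0,-0.001,0,23.9,0.25,0,-0.001,0,-0.001,0,23.9,0.25,0,-0.001,0,-0.001,0,23.9,0.25,4,-0.001,0,-0.001,0,23.9,0.25,9,-0.001,0,-0.001,0,23.9,0.25,13.0,-0.001,0,-0.001,0,23.9,0.25,13.6,-0.001,0,-0.001,0,23.9,0.25,13.6,-0.001,0,-0.001,0]

```text
t: 19.8
position: [0.5697, 0.1942, 0.0692]
tcp_rot: [[0.0, 1.0, 0.0], [1.0, -0.0, -0.001], [-0.001, 0.0, -1.0]]
force: [-0.8, -0.4, 0.7]
grip_width: 0.0003
gripper_force: 0.0
```

Request:
play_rows:
  increments: [-1.2,0,0,0,0,0,0,-2.2,0,0,0,0,0,0,-3.2,-0.05,0,0,0,0,0,-4.2,-0.05,0,0,0,0,0,-5.2,-0.1,0,0,0,0,0,-6.2,-0.1,0,0,0,0,0,-7.0,-0.15,0,0,0,0,0,-7.7,-0.15,0,0,0,0,0,-8.2,-0.15,0,0,0,0,0,-8.2,-0.15,0,0,0,0,0]

```text
t: 21.05
position: [0.569, 0.1122, 0.0703]
tcp_rot: [[0.001, 1.0, 0.003], [1.0, -0.001, 0.0], [0.0, 0.003, -1.0]]
force: [0.8, 0.9, 1.6]
grip_width: -0.0002
gripper_force: 0.5
```

Request:
play_rows:
  increments: [-0.2,0,0,0,0,0,0,-0.4,0,0,0,0,0,0,-0.6,0,0,0,0,0,0,-0.7,0,0,0,0,0,0,-0.7,0,0,0,0,0,0]

```text
t: 21.68
position: [0.5683, 0.1056, 0.0694]
tcp_rot: [[0.0, 1.0, 0.001], [1.0, -0.0, -0.0], [-0.0, 0.001, -1.0]]
force: [0.3, 2.5, 1.9]
grip_width: -0.0
gripper_force: 1.1
```

```bash
cat > k.py <<'E'
from h import *
s=monitor.sense();print(s['t'],s['position'],s['force'])
im=viewer.get_image('side'); cv2.imwrite('pics/s_%.2f.png'%s['t'],im)
im=viewer.get_image('top'); C=cam('top')
# dial face: white disc r~.019 z=.102 in top view
g=cv2.cvtColor(im,cv2.COLOR_BGR2GRAY)
best=max((( sum(g[tuple(np.clip(np.round(w2pix('top',[.568+r*np.cos(a),y+r*np.sin(a),.102],C)[::-1]).astype(int),0,479))].astype(float)*sgn for r,sgn in((.006,1),(.012,1),(.016,1),(.023,-1.5),(.025,-1.5)) for a in np.linspace(0,6.28,24)),y) for y in np.arange(.0,.11,.001)))
print('case y',best)
E
python3 k.py
```

```text
21.675 [0.56827936 0.10560395 0.06936056] [0.34771147 2.4986703  1.92079618]
case y (np.float64(3382.5), np.float64(0.033))
```

Request:
play_rows:
  increments: [-0.2,0,0,0,0,0,0,-0.4,0,0,0,0,0,0,-0.6,0,0,0,0,0,0,-0.8,0,0,0,0,0,0,-0.8,0,0,0,0,0,0]

```text
t: 22.4
position: [0.5677, 0.0997, 0.069]
tcp_rot: [[0.001, 1.0, 0.0], [1.0, -0.001, 0.003], [0.003, 0.0, -1.0]]
force: [-1.7, 14.9, 0.8]
grip_width: 0.0001
gripper_force: 7.9
```

```bash
python3 k.py
```

```text
22.4 [0.56773486 0.09972558 0.06897212] [-1.68506117 14.8531066   0.81053338]
case y (np.float64(3597.0), np.float64(0.026000000000000002))
```

Request:
play_rows:
  increments: [-0.12,0,0,0,0,0,0,-0.12,0,0,0,0,0,0]

```text
t: 22.75
position: [0.5678, 0.0996, 0.069]
tcp_rot: [[0.002, 1.0, 0.001], [1.0, -0.002, 0.004], [0.004, 0.001, -1.0]]
force: [-0.8, 22.1, -0.2]
grip_width: -0.0001
gripper_force: 10.9
```

The finger is on a hard stop: the force rose to 22 N and nothing moved. I'll back off.

Request:
play_rows:
  increments: [0.5,0,0,0,0,0,0,2,0,0,0,0,0,0,5,0,0,0,0,0,0,5,0,-3,0,0,0,0,5,0,-8,0,0,0,0,5,0,-12,0,0,0,0,5,0,-12,0,0,0,0,5,0,-12,0,0,0,0]

```text
t: 23.75
position: [0.5675, 0.1466, 0.1886]
tcp_rot: [[-0.0, 1.0, 0.0], [1.0, 0.0, -0.001], [-0.001, 0.0, -1.0]]
force: [0.5, -0.6, 1.0]
grip_width: -0.0002
gripper_force: 0.0
```

```bash
python3 k.py; python3 - <<'E'
from h import *
# registration of dial between before/after: template of wide region from top pictures
a=cv2.imread('pics/top1.png'); b=viewer.get_image('top')
C=cam('top'); print('start case expected px',w2pix('top',[.5685,.0939,.102],C),'home px',w2pix('top',[.567,.024,.102],C))
t=a[258:294,243:292]; r=cv2.matchTemplate(b[250:302,240:350],t,cv2.TM_CCOEFF_NORMED); m=cv2.minMaxLoc(r)
print(m)
dx=m[3][0]+240-243; print('px shift',dx,'mm',1000*(pix2w('top',(274,275),.1,C)-pix2w('top',(274+dx,275),.1,C))[1])
E
```

```text
23.75 [0.56750998 0.14659373 0.18863269] [ 0.49656009 -0.56471931  0.95614857]
case y (np.float64(5547.0), np.float64(0.023))
start case expected px [281.36099132 274.84608591] home px [315.90914139 275.30289523]
(-0.2635837495326996, 0.7338782548904419, (24, 16), (39, 8))
px shift 36 mm 72.92352451926062
```

```bash
python3 -c "
from h import *
print(bot.sign_off())"
```

```text
the job is handed in; nothing more can be done
None
```

I handed the job in at about 24 s. The sprocket is on the seat with the collar on it, and the carriage went in to its hard stop and the camera put it home after letting go. I couldn't read the detent or stylus directly, and no verdict came back.

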